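Shim the rocking key-cutting machine

TASK

The key-cutting machine on the bench rocks because its far left foot, seen from the robot, hangs clear of the worktop. Push the loose wooden wedge with your fingertips, thin end first, from the left under that foot until it is snug and the machine no longer rocks, with its other three feet still down on the bench; then press down firmly on the bare far left corner of the machine's base to check that it stands firm, and let go. Do not pick up or lift the wedge or the machine, do not shove the machine out of its place, and leave everything else where it lies.

Things in the scene. Friction and masses are not known exactly. Their poses are not given: they have to be found in the camera images.
- machine: key-cutting machine, about 9 kg, loose, on four round rubber feet, one short. Base 260 (own x) by 320 mm (y), underside 24 and top 64 mm above the bench; on it, over 105 mm from its left edge, motor cover, spindle and vices up to 175 mm high. Origin on the bench under its middle; x to its far side, y to its left, z up. Some 10 N on its far left corner rocks it down by the gap under the short foot
- short_foot: the far left foot, 28 mm across, centred 25 mm inside the base's left and far edges; its underside hangs 5 to 8 mm above the bench (different each time). Origin at the centre of its underside; axes as the machine's. Fixed in height to the base
- wedge: loose wooden wedge, flat on the bench left of the machine: 140 mm long, 44 wide, 2 mm thick at the thin end, 18 at the thick end, 50 g. Origin at the middle of its underside; own x points to the thin end, z up. Slides with under 1 N; once it jams under the foot the push rises to some 10 N in 3 mm and 25 N in 6 mm; past about 10 mm it starts lifting the machine's other feet
- machine_corner (a point): the place to press: on the flat bare top of the base's far left corner, almost above the short foot, 64 mm above the bench; nothing else stands on the base within 70 mm of it
- screwdriver: a loose screwdriver, 190 mm long, black handle; a bystander, to be left alone; origin at the middle of its underside
- padlock: a small brass padlock lying flat, body 42 x 30 x 20 mm; a bystander, to be left alone; origin at the middle of its underside
- thread_spool: an upright grey thread spool, 42 mm across, 60 mm tall; a bystander, to be left alone; origin at the middle of its underside
- polish_tin: a round flat polish tin, 85 mm across, 27 mm tall; a bystander, to be left alone; origin at the middle of its underside
- heel_block: a black rubber heel block, 85 x 58 x 22 mm; a bystander, to be left alone; origin at the middle of its underside
- caliper: a digital caliper lying flat, 200 mm long, up to 13 mm thick; a bystander, to be left alone; origin at the middle of its underside
- balm_bottle: an upright blue bottle, 52 mm across, 150 mm tall; a bystander, to be left alone; origin at the middle of its underside
Things that resemble listed ones, but are neither listed nor needed, are in the scene too. What is meant by the wedge is not purple, and is the larger of those in its own colour.

How it is judged:
By the outcome, as a careful person would: the job done as asked, in the order asked, and still so for the second after the job is handed in, with the robot touching nothing.
It also fails if it takes over 58 s, if anything falls off the work surface, if the arm or the gripper's body presses on something with over 40 N, if the wrist force passes 120 N, or if a joint passes its speed limit or range.

ROBOT

A 7-joint arm with a two-finger parallel gripper is mounted at the origin on the work surface. World frame = base frame: x ahead of the robot, y to its left, z up, the work surface at z = 0. Lengths are in m, angles in rad, forces in N, time in s.
With the tool pointing down it reaches from about 0.4 to 0.875 m from the base axis. Payload 6.5 kg.
Tool frame: the origin (TCP) lies at the very end of the fingers, on their centre line; the grasp point (between the pads) lies r.grip_point_offset behind it (r.grip_point_offset is the distance from the TCP to the grasp point, in m); z points along the fingers, y is the line along which they close (so a half turn about z gives the same grasp; the last joint's range is limited). The gripper opens to 85 mm and grips with 20 to 120 N. Pads are 22 mm wide; open, the fingers measure 114 mm over their backs; the gripper's body (76 mm by 85 mm) begins 54 mm behind the grasp point. The pads swing forward as they close: fully open they stand 13 mm farther back than shut.
Start: joints at [-1.353, 0.536, -0.004, 1.538, 0.003, 1.067, -0.071], TCP at [0.182, 0.624, 0.231] pointing down, gripper open.
Joint ranges: [-2.7, 2.7], [-0.37, 2.16], [-1.27, 1.26], [0.24, 2.4], [-1.31, 4.45], [0.19, 1.91], [-2.76, 2.76]. Speed limits (rad/s): [2.39, 2.39, 3.14, 3.14, 3.14, 3.14, 3.14].

INTERFACE

Orientations are given as a unit quaternion [w, x, y, z].
In Python, from station import r, eyes, ticket gives the robot as it stands. The module is installed in compiled form; this text tells all that it offers. Calls block until the motion is done:
- r.move_ptp(position, orientation): joint-space move of the TCP to a pose.
- r.move_straight(position, rate=0.15, ori=None): straight line of the TCP; ori=None keeps the orientation; rate is the mean speed in m/s.
- r.set_joints(angles): joint-space move.
- r.command_gripper(opening): finger opening in m; the grip force is fixed at half the most; returns when the fingers have stopped.
- r.sleep(seconds).
- r.inverse_kinematics(position, orientation): joint angles nearest the present ones, or None.
- eyes.snapshot(name): name is "scene" or "top" or "wrist"; returns a dict with "img" (480x640x3 uint8, red, green, blue), "depth" (480x640 float32, m along the optical axis (not along the pixel's ray), 0 where there is no reading), "mtx" (3x3 intrinsics, pixels), "dist_coeffs" ([k1, k2, p1, p2, k3] as OpenCV has them; the pictures are not rectified), "world_from_camera" (4x4, takes a point from camera to world coordinates). Camera axes: x right, y down, z forward; pixel columns grow to the right and rows downward; lengths in m; the calibration is good to about 2 mm. A picture is of the moment at which its call begins.
A pose or a line that the arm cannot do raises r.PlanningError and nothing moves.
- ticket.finish_job(): hands the job in; it is judged then, once.
Trained networks look in a picture, given as the dict that the camera call returned (one of the last four; its "shot" number tells which), for a name from the list of things; names that differ only in an ending like _2 or _b are one class to them, and where a whole thing is asked for, a point or a joint stands for the part that bears it (a point fixed in the world has none). Each returns a list of dicts, best first, with "confidence" (0 to 1); they miss things now and then, are a little off and sometimes report something else, mostly with a low value. They report only what shows in the picture. A call takes as long as a camera call. They do not tell look-alikes from the thing itself.
- eyes.regions_of(picture, thing): "mask" (480x640 bool, what is visible of it) and "rect" ([left, top, width, height] in pixels, round what is visible of it).
- eyes.landmark_of(picture, thing): "location" ([row, column] in pixels: a listed point, or the origin of a listed thing).
Readings, each from a call of its own:
- r.current_time(): time.
- r.current_joint_positions(): joint angles.
- r.current_joint_velocities(): joint speeds.
- r.current_joint_efforts(): joint torques, N m.
- r.current_eef_pos(): TCP position.
- r.current_tool_rot(): TCP orientation.
- r.current_wrist_force(): force on the tool from outside, world axes, zero at the start.
- r.current_ft_torque(): the same for the moment, N m.
- r.current_gripper_width(): finger opening in m.
- r.current_grip_force(): force on a finger pad.
Only numpy, scipy, OpenCV 4.12 (cv2) and the standard library are available. Lean on these libraries where they do the work, as an engineer would, in place of code of your own. Each camera call takes 0.05 s, during which the arm holds its last target. There are 200 camera calls.

## Working session

There is one attempt and no reset: what is moved stays moved. The work goes in short steps, each a Python script; the robot and the scene stay as the last script left them, time stands still between calls to the robot, and variables do not carry over. Pictures are saved under pics/ and viewed, at most 10 in all, crops included, and the job is handed in when it is done.

```bash
mkdir -p pics
cat > h.py <<'E'
import numpy as np, cv2
from station import r, eyes, ticket
def save(p,n): cv2.imwrite('pics/'+n,cv2.cvtColor(p['img'],cv2.COLOR_RGB2BGR))
def ray(p,px):  # px (N,2) col,row
    u=cv2.undistortPoints(np.array(px,float).reshape(-1,1,2),p['mtx'],p['dist_coeffs'])[:,0]
    return np.c_[u,np.ones(len(u))]
def w(p,px,z=None):
    d=ray(p,px);T=p['world_from_camera'];D=d@T[:3,:3].T
    if z is None:
        s=np.array([p['depth'][int(b),int(a)] for a,b in px])
    else: s=(z-T[2,3])/D[:,2]
    return T[:3,3]+D*s[:,None]
E
python3 - <<'E'
from h import *
for n in ['scene','top']:
    p=eyes.snapshot(n); save(p,n+'0.png')
    print(n,p['world_from_camera'].round(3).tolist())
    for t in ['machine','wedge','short_foot']:
        for q in eyes.regions_of(p,t):
            m=q['mask'];ys,xs=np.nonzero(m);c=np.c_[xs,ys][::max(1,len(xs)//400)]
            W=w(p,c);print(t,round(q['confidence'],2),q['rect'],np.median(W,0).round(3),W.min(0).round(3),W.max(0).round(3),np.median(p['img'][m],0))
    for t in ['machine_corner','wedge','short_foot','machine']:
        for q in eyes.landmark_of(p,t):
            l=q['location'];print('lm',t,round(q['confidence'],2),np.round(l),w(p,[[l[1],l[0]]]).round(3))
E
```

```text
scene [[-0.728, 0.535, -0.428, 1.161], [0.685, 0.58, -0.441, 0.53], [0.012, -0.615, -0.789, 1.181], [0.0, 0.0, 0.0, 1.0]]
machine 0.67 [230.6, 130.0, 140.0, 123.7] [ 0.509 -0.239  0.087] [ 0.305 -0.566 -0.004] [1.161 0.53  1.181] [128. 132. 129.]
wedge 0.87 [356.4, 356.8, 29.5, 41.4] [0.705 0.24  0.007] [ 0.676  0.191 -0.004] [1.161 0.53  1.181] [253. 233. 158.]
wedge 0.86 [314.0, 276.9, 49.7, 36.7] [0.603 0.027 0.01 ] [ 0.571 -0.051 -0.005] [1.161 0.53  1.181] [253. 232. 157.]
wedge 0.63 [203.0, 245.6, 53.0, 35.8] [ 0.755 -0.247  0.01 ] [ 0.713 -0.335 -0.003] [1.161 0.53  1.181] [179.  88. 225.]
lm machine_corner 0.84 [237. 301.] [[ 0.576 -0.143  0.068]]
lm wedge 0.97 [376. 369.] [[0.708 0.236 0.008]]
lm wedge 0.71 [294. 337.] [[0.605 0.028 0.013]]
lm wedge 0.64 [267. 225.] [[ 0.765 -0.237  0.014]]
lm machine 0.65 [206. 300.] [[ 0.5   -0.233  0.059]]
top [[-0.003, -0.985, 0.173, 0.391], [-1.0, 0.003, -0.003, -0.081], [0.003, -0.173, -0.985, 0.933], [0.0, 0.0, 0.0, 1.0]]
machine 0.74 [333.9, 214.7, 183.1, 147.1] [ 0.457 -0.286  0.101] [ 0.317 -0.452 -0.002] [ 0.617 -0.081  0.933] [150. 157. 129.]
wedge 0.87 [149.5, 164.4, 43.4, 24.9] [0.702 0.24  0.007] [ 0.391 -0.081 -0.004] [0.731 0.291 0.933] [239. 209. 132.]
wedge 0.86 [237.0, 205.5, 63.8, 34.7] [0.599 0.025 0.009] [ 0.391 -0.081 -0.005] [0.631 0.095 0.933] [243. 217. 138.]
wedge 0.56 [356.2, 137.6, 64.8, 38.7] [ 0.751 -0.245  0.009] [ 0.391 -0.314 -0.003] [ 0.796 -0.081  0.933] [167.  89. 203.]
lm machine_corner 0.84 [228. 350.] [[ 0.572 -0.148  0.065]]
lm wedge 0.96 [174. 174.] [[0.709 0.235 0.007]]
lm wedge 0.72 [219. 270.] [[0.604 0.02  0.012]]
lm wedge 0.58 [154. 387.] [[ 0.752 -0.239  0.009]]
lm wedge 0.57 [171. 317.] [[ 0.696 -0.082  0.059]]
lm machine 0.63 [284. 407.] [[ 0.449 -0.237  0.18 ]]
```

View pics/top0.png

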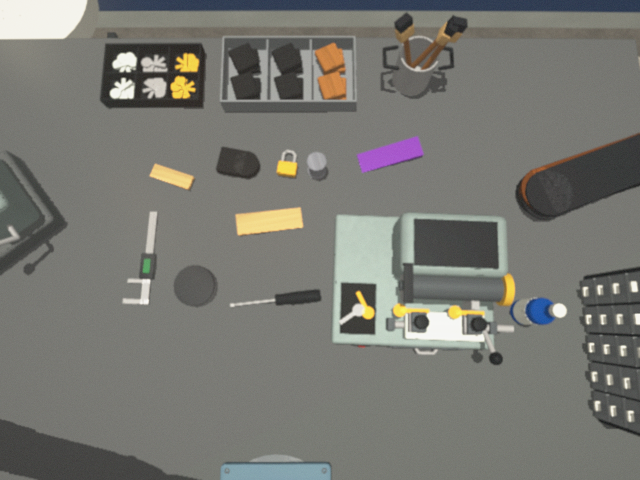

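View pics/scene0.png

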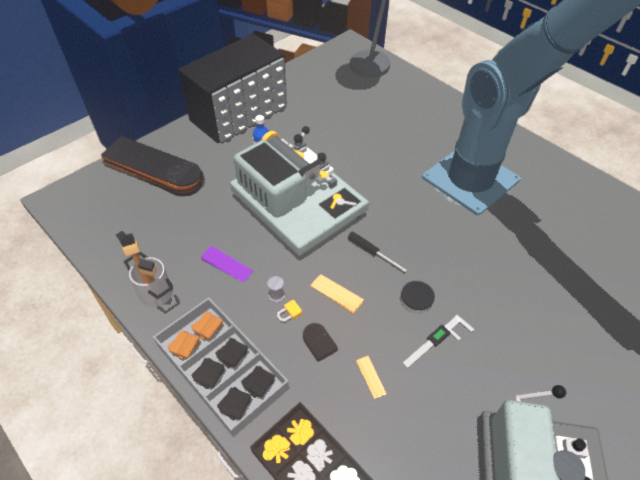

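The top view shows the large yellow wedge at px (270,221), the machine's far left base corner at (335,216), and the screwdriver, spool and padlock clear of the lane between them. Next I'll look from close by to find which end is thin and the exact poses.

```bash
cat >> h.py <<'E'
from scipy.spatial.transform import Rotation as R
def down(yaw):  # tool z down, tool y (closing line) at angle yaw+90deg from world x ; tool x at yaw
    q=R.from_matrix(np.array([[np.cos(yaw),np.sin(yaw),0],[np.sin(yaw),-np.cos(yaw),0],[0,0,-1]])).as_quat()
    return [q[3],q[0],q[1],q[2]]
def wedge(p,near,verbose=True):
    """centre xy, yaw of thin direction, thin tip etc. of wedge nearest given xy, by mask + plane fit"""
    best=None
    for q in eyes.regions_of(p,'wedge'):
        ys,xs=np.nonzero(q['mask']);c=np.c_[xs,ys]
        W=w(p,c);W=W[p['depth'][ys,xs]>0]
        d=np.linalg.norm(np.median(W,0)[:2]-near)
        if best is None or d<best[0]: best=(d,q,W)
    d,q,W=best
    m=(q['mask']).astype(np.uint8)
    cn=max(cv2.findContours(m,cv2.RETR_EXTERNAL,cv2.CHAIN_APPROX_NONE)[0],key=len)[:,0]
    P=W[np.abs(W[:,2]-.01)<.015]
    A=np.c_[P[:,:2]-P[:,:2].mean(0),np.ones(len(P))];k=np.linalg.lstsq(A,P[:,2],rcond=None)[0]
    B=w(p,cn,0.008);rc=cv2.minAreaRect(B[:,:2].astype(np.float32)*1000)
    bx=cv2.boxPoints(rc)/1000;e1=bx[1]-bx[0];e2=bx[2]-bx[1]
    a=e1 if np.linalg.norm(e1)>np.linalg.norm(e2) else e2
    if a@k[:2]>0:a=-a
    yaw=np.arctan2(a[1],a[0])
    if verbose: print('wedge c',np.round(np.array(rc[0])/1000,4),'size',np.round(rc[1],1),'thin yaw deg',np.degrees(yaw).round(1),'slope',k[:2].round(3),'box',bx.round(3).tolist())
    return np.array(rc[0])/1000,yaw
E
python3 - <<'E'
from h import *
print(r.grip_point_offset,r.current_tool_rot(),r.current_time())
p=eyes.snapshot('top');wedge(p,[.6,.025])
for yaw in (0,np.pi/2,-np.pi/2,np.pi):
    j=r.inverse_kinematics([.57,-.02,.36],down(yaw)); print(yaw,None if j is None else np.round(j,2))
r.move_ptp([.55,-.02,.36],r.current_tool_rot())
p=eyes.snapshot('wrist');save(p,'wrist1.png');print(p['world_from_camera'].round(3).tolist(),r.current_time())
wedge(p,[.6,.025])
for t in ['machine_corner','short_foot']:
    for q in eyes.landmark_of(p,t):
        l=q['location'];print('lm',t,round(q['confidence'],2),np.round(l),w(p,[[l[1],l[0]]]).round(4))
# machine base top points
for n in ('wrist','top'):
    p=eyes.snapshot(n); vs,us=np.mgrid[0:480:1,0:640:1];c=np.c_[us.ravel(),vs.ravel()]
    W=w(p,c);ok=(p['depth'].ravel()>0)&(abs(W[:,2]-.064)<.008)&(W[:,1]<-.09)&(W[:,1]>-.23)&(W[:,0]>.3)&(W[:,0]<.64)
    B=W[ok];print(n,len(B),B[:,2].mean().round(4))
    # left edge: max y per x bin ; far edge: max x per y bin
    xs=np.arange(.45,.59,.01);L=np.array([(x,np.percentile(B[abs(B[:,0]-x)<.005,1],99)) for x in xs if (abs(B[:,0]-x)<.005).sum()>10])
    ys=np.arange(-.22,-.13,.01);F=np.array([(np.percentile(B[abs(B[:,1]-y)<.005,0],99),y) for y in ys if (abs(B[:,1]-y)<.005).sum()>10])
    print(L.round(3).tolist(),F.round(3).tolist())
E
```

```text
0.0187 [3.07810038e-05 1.41411441e-01 9.89950909e-01 1.75817489e-05] 0.8
wedge c [0.6005 0.0211] size [ 47.3 140.3] thin yaw deg -82.4 slope [-0.006  0.113] box [[0.5680000185966492, 0.08699999749660492], [0.5860000252723694, -0.052000001072883606], [0.6330000162124634, -0.04500000178813934], [0.6150000095367432, 0.09399999678134918]]
0 [-0.77  0.41  1.    1.63 -0.36  1.29 -1.28]
1.5707963267948966 [-0.58  0.34  0.71  1.62 -0.23  1.27  0.17]
-1.5707963267948966 [ 0.71  0.48 -1.07  1.55  0.43  1.37  2.74]
3.141592653589793 [-0.5   0.32  0.59  1.62 -0.18  1.26  1.7 ]
[[0.279, 0.913, 0.298, 0.474], [0.96, -0.265, -0.086, 0.003], [0.001, 0.31, -0.951, 0.501], [0.0, 0.0, 0.0, 1.0]] 3.6083
wedge c [0.6003 0.0208] size [ 48.4 140.9] thin yaw deg -83.7 slope [0.006 0.116] box [[0.5690000057220459, 0.08799999952316284], [0.5839999914169312, -0.052000001072883606], [0.6320000290870667, -0.04600000008940697], [0.6169999837875366, 0.09399999678134918]]
lm machine_corner 0.77 [242. 236.] [[ 0.5749 -0.1488  0.064 ]]
lm machine_corner 0.52 [299. 317.] [[ 0.7017 -0.0745  0.0301]]
wrist 18663 0.0632
[[0.45, -0.115], [0.46, -0.115], [0.47, -0.116], [0.48, -0.116], [0.49, -0.117], [0.5, -0.117], [0.51, -0.117], [0.52, -0.118], [0.53, -0.118], [0.54, -0.118], [0.55, -0.119], [0.56, -0.12], [0.57, -0.119], [0.58, -0.12]] [[0.594, -0.22], [0.594, -0.21], [0.595, -0.2], [0.595, -0.19], [0.595, -0.18], [0.595, -0.17], [0.597, -0.16], [0.596, -0.15], [0.597, -0.14]]
top 7391 0.0637
[[0.45, -0.116], [0.46, -0.116], [0.47, -0.116], [0.48, -0.116], [0.49, -0.116], [0.5, -0.116], [0.51, -0.118], [0.52, -0.119], [0.53, -0.119], [0.54, -0.119], [0.55, -0.119], [0.56, -0.119], [0.57, -0.121], [0.58, -0.121]] [[0.596, -0.22], [0.596, -0.21], [0.596, -0.2], [0.595, -0.19], [0.595, -0.18], [0.596, -0.17], [0.598, -0.16], [0.598, -0.15], [0.598, -0.14]]
```

Run:
```python
from h import *
r.command_gripper(0.0)
th=-.038; o=down(np.pi+th)
r.move_ptp([.662,.034,.09],o)
r.move_straight([.662,.034,.005],.15)
r.move_straight([.613,.034,.005],.06)
print(r.current_wrist_force(),r.current_eef_pos())
r.move_straight([.64,.035,.005],.2)
r.move_straight([.64,.035,.25],.3)
p=eyes.snapshot('top');wedge(p,[.58,.02])
r.move_ptp([.575,.13,.25],down(np.pi/2+th))
p=eyes.snapshot('wrist');save(p,'wrist2.png');wedge(p,[.58,.02])
p=eyes.snapshot('top');wedge(p,[.58,.02]);save(p,'top2.png')
print(r.current_time(),r.current_wrist_force())
```

```text
[ 0.13945798 -0.92419916 -0.81461633] [0.61330355 0.03403353 0.00504286]
wedge c [0.5808 0.022 ] size [ 50.4 142.1] thin yaw deg -82.2 slope [0.01 0.11] box [[0.5460000038146973, 0.08900000154972076], [0.5659999847412109, -0.052000001072883606], [0.6150000095367432, -0.04500000178813934], [0.5960000157356262, 0.09600000083446503]]
wedge c [0.5759 0.0483] size [46.1 91.8] thin yaw deg -82.0 slope [-0.007  0.074] box [[0.546999990940094, 0.09099999815225601], [0.5590000152587891, -0.0], [0.6050000190734863, 0.006000000052154064], [0.5920000076293945, 0.09700000286102295]]
wedge c [0.5798 0.0219] size [ 47.  141.4] thin yaw deg -83.8 slope [-0.001  0.113] box [[0.5490000247955322, 0.09000000357627869], [0.5640000104904175, -0.050999999046325684], [0.6110000014305115, -0.04600000008940697], [0.5950000286102295, 0.0949999988079071]]
10.3833 [-0.60168978 -0.34662228 -0.94241886]
```

View pics/wrist2.png

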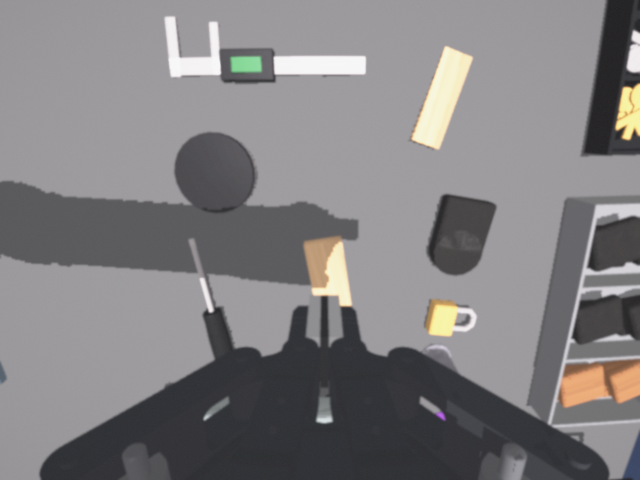

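The wedge (px 325,270) moved over by 20 mm but did not turn, so the fingertip acts almost as a point contact. I'll turn it with two small opposite pushes near its ends.

Run:
```python
from h import *
th=-.038; o=down(np.pi+th)
r.move_ptp([.637,-.025,.06],o)
r.move_straight([.637,-.025,.003],.15)
r.move_straight([.612,-.025,.003],.06)
r.move_straight([.635,-.025,.003],.25)
r.move_straight([.635,-.025,.06],.25)
p=eyes.snapshot('top');wedge(p,[.58,.02])
r.move_ptp([.525,.08,.06],o)
r.move_straight([.525,.08,.004],.15)
r.move_straight([.545,.08,.004],.06)
r.move_straight([.527,.08,.004],.25)
r.move_straight([.527,.08,.06],.25)
r.move_ptp([.575,.14,.06],down(np.pi/2+th))
p=eyes.snapshot('top');wedge(p,[.58,.02])
print(r.current_time())
```

```text
wedge c [0.5758 0.017 ] size [ 46.4 129.6] thin yaw deg -88.5 slope [0.016 0.112] box [[0.5509999990463257, 0.08100000023841858], [0.5540000200271606, -0.04800000041723251], [0.6010000109672546, -0.04699999839067459], [0.597000002861023, 0.0820000022649765]]
wedge c [0.5793 0.0218] size [141.9  46.8] thin yaw deg -92.6 slope [0.028 0.112] box [[0.5529999732971191, -0.04800000041723251], [0.5989999771118164, -0.05000000074505806], [0.6060000061988831, 0.09200000017881393], [0.5590000152587891, 0.09399999678134918]]
17.3167
```

Run:
```python
from h import *
th=-.038; o=down(np.pi/2+th); d=np.array([-.038,-.999,0])
r.command_gripper(0.02); print(r.current_gripper_width())
P0=np.array([.579+.038*.118,.14,.006])
r.move_straight(P0,.15)
r.move_straight(P0+d*.10,.07)
p=eyes.snapshot('top');wedge(p,[.575,-.05])
print(r.current_wrist_force(),r.current_time())
s=.10;f0=r.current_wrist_force()
while s<.128:
    s+=.002; r.move_straight(P0+d*s,.04); f=r.current_wrist_force()
    if abs(f[1]-f0[1])>3: break
print(s,f,r.current_eef_pos(),r.current_time())
p=eyes.snapshot('top');wedge(p,[.575,-.05]);save(p,'top3.png')
p=eyes.snapshot('wrist');save(p,'wrist3.png')
```

```text
0.019742826788744536
wedge c [ 0.5771 -0.0403] size [140.5  46.8] thin yaw deg -92.2 slope [0.031 0.111] box [[0.5509999990463257, -0.10999999940395355], [0.5979999899864197, -0.11100000143051147], [0.6029999852180481, 0.028999999165534973], [0.5559999942779541, 0.03099999949336052]]
[ 0.04304225 -0.18548265 -0.58811973] 19.8333
0.12800000000000003 [ 0.86265465 -0.05581987 -0.50741347] [0.57858337 0.01188811 0.00603434] 23.3333
wedge c [ 0.5752 -0.0591] size [121.3  47.9] thin yaw deg -92.7 slope [0.043 0.107] box [[0.5479999780654907, -0.11900000274181366], [0.5960000157356262, -0.12099999934434891], [0.6019999980926514, 0.0], [0.5540000200271606, 0.003000000026077032]]
```

View pics/top3.png

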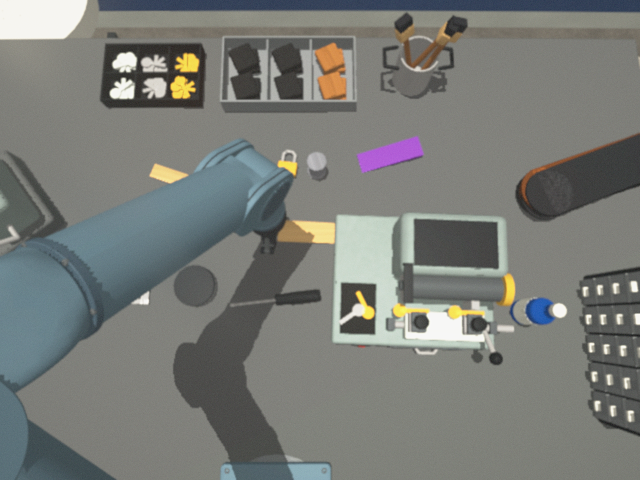

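The wedge (px 307,233) is sliding in straight under the machine's left edge at px 335. I'll carry on in force-guarded steps.

Run:
```python
from h import *
d=np.array([-.038,-.999,0]); P=np.array(r.current_eef_pos());P[2]=.006
s=0;L=[]
while s<.045:
    s+=.001 if L and L[-1][1]>1.5 else .0015
    r.move_straight(P+d*s,.03); f=r.current_wrist_force(); L.append((round(s,4),round(float(f@-d),2),round(float(f[0]),2),round(float(f[2]),2)))
    if L[-1][1]>15: break
    if r.current_time()>38: break
for l in L[-10:]:print(l)
print(r.current_eef_pos(),r.current_time())
p=eyes.snapshot('top');save(p,'top4.png');wedge(p,[.575,-.07])
```

```text
(0.0315, 1.0, -0.46, 1.1)
(0.033, 3.66, 0.16, 0.29)
(0.034, 5.6, 0.72, 1.86)
(0.035, 6.71, 0.38, 2.9)
(0.036, 8.08, -0.68, 2.55)
(0.037, 10.64, 0.18, 3.59)
(0.038, 11.42, -0.4, 3.89)
(0.039, 13.86, 0.02, 4.87)
(0.04, 14.33, -0.15, 6.89)
(0.041, 15.06, -1.37, 7.1)
[ 0.57752163 -0.02192403  0.00599971] 30.9833
wedge c [ 0.5768 -0.076 ] size [86.4 46.3] thin yaw deg -90.2 slope [0.031 0.107] box [[0.5540000200271606, -0.11900000274181366], [0.6000000238418579, -0.11900000274181366], [0.6000000238418579, -0.032999999821186066], [0.5540000200271606, -0.032999999821186066]]
```

Run:
```python
from h import *
d=np.array([-.038,-.999,0]); o=down(np.pi/2-.038)
P=np.array(r.current_eef_pos());P[2]=.008
r.move_straight(P-d*.03,.1); r.move_straight(P-d*.03+[0,0,.12],.25)
r.command_gripper(0.0)
r.move_ptp([.573,-.143,.10],o)
f0=np.array(r.current_wrist_force())
r.move_straight([.573,-.143,.069],.1)
z=.069;L=[]
while z>.03:
    z-=.0015; r.move_straight([.573,-.143,z],.04); f=np.array(r.current_wrist_force())-f0
    L.append((round(z,4),round(float(r.current_eef_pos()[2]),4),*f.round(1)))
    if f[2]>28 or r.current_time()>50: break
for l in L:print(l)
r.sleep(.3);print(r.current_wrist_force(),r.current_time())
r.move_straight([.573,-.143,.12],.15)
p=eyes.snapshot('top');save(p,'top5.png')
print(r.current_time(),r.current_wrist_force())
```

```text
(0.0675, 0.0678, np.float64(0.7), np.float64(-1.3), np.float64(-0.5))
(0.066, 0.066, np.float64(-0.7), np.float64(-0.6), np.float64(-0.8))
(0.0645, 0.0644, np.float64(-0.7), np.float64(-0.2), np.float64(-0.3))
(0.063, 0.064, np.float64(-3.5), np.float64(0.4), np.float64(11.0))
(0.0615, 0.0639, np.float64(-8.0), np.float64(3.8), np.float64(24.4))
(0.06, 0.0637, np.float64(-12.3), np.float64(5.1), np.float64(38.2))
[-11.6887126    6.85689752  37.67966442] 35.4833
36.0833 [ 0.42230924 -0.01762898 -0.63111181]
```

View pics/top5.png

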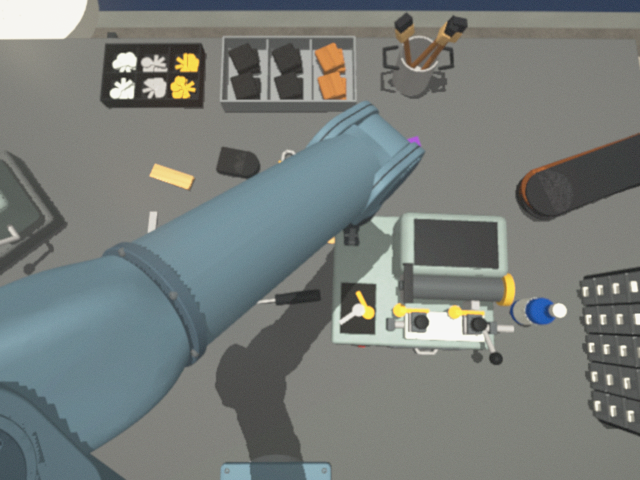

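The arm hides the wedge, and the machine's corner is still at px (335,216). The corner held at 64 mm under 38 N. I'll back off and check before handing in.

Run:
```python
from h import *
r.move_straight([.56,-.12,.25],.25)
r.move_ptp([.45,.25,.3],down(np.pi/2))
p=eyes.snapshot('top');wedge(p,[.575,-.07])
vs,us=np.mgrid[0:480,0:640];W=w(p,np.c_[us.ravel(),vs.ravel()])
ok=(p['depth'].ravel()>0)&(abs(W[:,2]-.064)<.008)&(W[:,1]<-.125)&(W[:,1]>-.2)&(W[:,0]>.46)&(W[:,0]<.59)
B=W[ok];print(np.linalg.lstsq(np.c_[B[:,:2],np.ones(len(B))],B[:,2],rcond=None)[0].round(4),B[:,2].mean())
ok=(p['depth'].ravel()>0)&(abs(W[:,2]-.064)<.008)&(W[:,0]>.3)&(W[:,0]<.64);B=W[ok]
print([np.percentile(B[abs(B[:,0]-x)<.005,1],99).round(3) for x in (.5,.55,.58) ],[np.percentile(B[abs(B[:,1]-y)<.005,0],99).round(3) for y in (-.2,-.17,-.14)])
save(p,'top6.png');print(r.current_time())
```

```text
wedge c [ 0.5768 -0.0747] size [84.5 46.3] thin yaw deg -90.2 slope [0.039 0.102] box [[0.5540000200271606, -0.11699999868869781], [0.6000000238418579, -0.11699999868869781], [0.6000000238418579, -0.032999999821186066], [0.5540000200271606, -0.03200000151991844]]
[-0.0008 -0.0001  0.0638] 0.06340176921219391
[np.float64(-0.116), np.float64(-0.119), np.float64(0.517)] [np.float64(0.596), np.float64(0.596), np.float64(0.598)]
38.3167
```

View pics/top6.png

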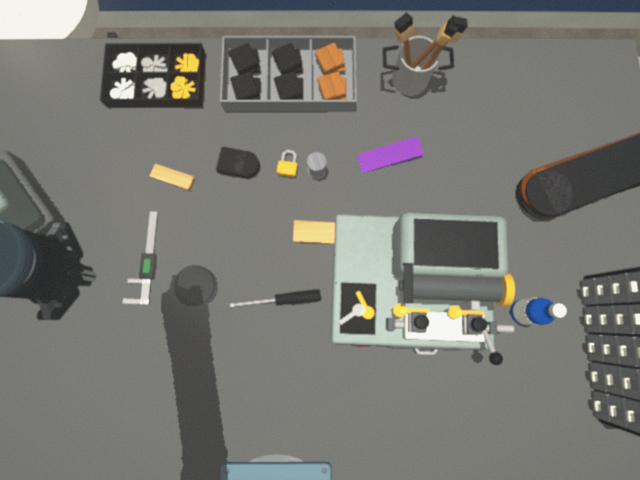

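The wedge (px 314,232) is in place under the machine. The machine is level and hasn't moved, and everything else lies where it was.

```bash
python3 -c "
from station import ticket
print(ticket.finish_job())"
```

```text
the job is handed in; nothing more can be done
None
```

The wedge is snug under the short foot (pushed in to about 15 N), the far left corner gave only about 0.3 mm under a 38 N press, the machine reads level and unmoved, nothing else was disturbed, and the job was handed in at about 38 s.

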